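Feel for the clear filter bay and seat the cartridge

ROBOT

A 7-joint arm with a two-finger parallel gripper is mounted at the origin on the work surface. World frame = base frame: x ahead of the robot, y to its left, z up, the work surface at z = 0. Lengths are in m, angles in rad, forces in N, time in s.
With the tool pointing down it reaches from about 0.4 to 0.85 m from the base axis. Payload 10.4 kg.
Tool frame: the origin (TCP) lies at the very end of the fingers, on their centre line; the grasp point (between the pads) lies 19 mm behind it; x points along the fingers, y is the direction in which the jaws open and shut, and the axes are right-handed (so a half turn about x gives the same grasp; the last joint's range is limited). The gripper opens to 87 mm and grips with 3 to 60 N. Pads are 19 mm wide; open, the fingers measure 117 mm over their backs; the gripper's body (75 mm by 190 mm) begins 51 mm behind the grasp point.
Start: joints at [1.168, 0.332, -0.065, 1.46, 0.022, 1.35, -0.088], TCP at [0.232, -0.58, 0.223] pointing down, gripper open.
Joint ranges: [-2.6, 2.6], [-0.5, 2.12], [-1.47, 1.34], [0.16, 2.42], [-1.27, 4.41], [0.06, 2.06], [-2.6, 2.6]. Speed limits (rad/s): [2.22, 2.22, 2.79, 2.79, 3.14, 3.14, 3.14].

INTERFACE

Orientations are given as a unit quaternion [w, x, y, z].
In Python, from bench import ctrl, vision, finder gives the robot as it stands.
- The arm moves only by the tool jog_arm, never from a script. Its argument "steps" is a list of rows, each a list of 5 numbers: the shift along the tool's x, y, z in cm, then the turn about the tool's x in degrees, then the opening, from 0 (shut) to 1 (fully open). In form: [[dx, dy, dz, twist, fingers], ...]. A call has 1 to 8 rows; each row shifts and turns the pose as measured when the row begins, along the tool's axes as they then stand; what a row does not reach is not made up. A row lasts 1/12 s, in which the tool goes at most 41.7 mm and 7.16 degrees, less where a joint would pass 70% of its speed; a pose out of reach is approached as far as the arm can. A call is refused whole if a number of a shift passes 4.17 or a number of a turn 7.16, either way. A call with a gripper value outside its range is refused whole. The fingers move at their own pace and stop on an object; the grip force is fixed at half the most. Time passes only in rows, so rows that do not move let the fingers close. It gives the time, the measured TCP pose, the force and the opening at its end, in the units of the state.
- ctrl.get_obs(): the state, without advancing time (a new reading comes with each control period).
- vision.read_camera(name): name is "scene" or "side" or "wrist"; returns a dict with "color" (420x560x3 uint8, red, green, blue), "camera_matrix" (3x3 intrinsics, pixels), "k1" (the pictures are not rectified: a ray, as slopes to the right and down, at radius r is drawn at 1 + k1 r^2 times it, then the intrinsics apply), "origin" and "rotation" of the camera in the world; the wrist camera has in their place "hand_eye" (4x4, takes a point from camera to tool coordinates, whose origin is the TCP and whose axes are the tool frame's). Camera axes: x right, y up, looking along -z (the intrinsics and any distortion apply to the point x, -y, -z); pixel columns grow to the right and rows downward; lengths in m; the calibration is good to about 2 mm. A picture is of the moment at which its call begins: read the wrist's pose just before it. There is no depth.
- ctrl.finish_job(): hands the job in, once; it reports no verdict.
Trained networks look in a picture, given as the dict that the camera call returned (one of the last four; its "shot" number tells which), for a name from the list of things; names that differ only in an ending like _2 or _b are one class to them, and where a whole thing is asked for, a point or a joint stands for the part that bears it (a point fixed in the world has none). Each returns a list of dicts, best first, with "conf" (0 to 1); they miss things now and then, are a little off and sometimes report something else, mostly with a low value. They report only what shows in the picture. A call takes as long as a camera call. They do not tell look-alikes from the thing itself.
- finder.silhouettes(thing, picture): "pixels" (420x560 bool, what is visible of it).
- finder.spot_point(thing, picture): "at" ([x, y, z] in m, in world coordinates, good to about 4 mm: a listed point, or the origin of a listed thing).
The state is a dict: "time_s": time; "joint_positions": joint angles; "joint_vel": joint speeds; "tau": joint torques, N m; "tcp_pos": TCP position; "tool_rot": TCP orientation; "contact_force": force on the tool from outside, world axes, zero at the start; "moment": the same for the moment, N m; "gripper_width": finger opening in m.
Only numpy, scipy, OpenCV 4.12 (cv2) and the standard library are available. Lean on these libraries where they do the work, as an engineer would, in place of code of your own. Each camera call takes 0.05 s, during which the arm holds its last target. There are 200 camera calls.

TASK

Two of the three bays of the filter housing still have an old spacer lying at the bottom, out of sight under the light flaps. Take the filter cartridge from its stand, feel gently down the bays with it until you find the clear one, and press it fully home there, its shoulder flat on the housing, then let go. Never force it against a spacer, and leave the things around alone.

Things in the scene. Friction and masses are not known exactly. Their poses are not given: they have to be found in the camera images.
- cartridge: Filter cartridge, loose, 130 to 190 g: black shank 36 (x) x 20 (y), 50 mm long, its lowest 4 mm stepped in to 31 x 16; black shoulder plate 50 x 32, z = 50 to 54 mm; aluminium grip fin 30 (x) x 16 (y), z = 54 to 94 mm, gripped across y. The fin is sprung: it sinks up to 4 mm into the shoulder when pushed with 8 to 18 N. Origin: centre of the shank's bottom end; z up. Fits either way round.
- stand: White plastic stand, fixed, 80 (x) x 70 (y) x 30 mm tall, with a loose slot 40 x 24 mm, 22 mm deep, in which the cartridge stands, 2 mm free all round; the cartridge's x and y run along the stand's. Origin: centre of the underside, z up.
- housing: Grey filter housing, fixed, 100 (x) x 160 (y) x 70 mm tall, flat top. Three equal upright bays in a row along y, 44 mm apart, 38.5 (x) x 22.5 mm (y), 56 mm deep, mouth edges chamfered 2 mm. Under each mouth two light black spring flaps hide the inside; the cartridge pushes them down easily. Never load the housing or what is in it with over 40 N. Origin: centre of the underside.
- bay0 (a point): Centre of the mouth of the bay at the housing's -y end, level with the top face; axes as the housing. The cartridge is home when its origin is 50 mm below this point, its shoulder resting on the top.
- bay1 (a point): The same for the middle bay. In every bay, once the shank is about 18 mm in, two sprung balls in the short walls pinch the shank: a soft resistance of about 4 to 8 N for a few mm, then a light drag of 1 to 3 N, in and out; its own weight does not carry it past them.
- bay2 (a point): The same for the bay at the housing's +y end. In two of the three bays, different each time, a black spacer block (34 x 18 mm, one 18 mm tall, the other 24) lies on the bottom: there the cartridge stops hard, its origin only 38 or 32 mm below the mouth.
- jar: Bystander: amber glass jar with a black cap, 44 mm across, 55 mm tall, loose. Origin: centre of the underside.
- lens_tube: Bystander: dark steel lens tube, 31 mm across, 52 mm tall, standing, loose. Origin: centre of the underside.
- screwdriver: Bystander: screwdriver, 160 mm long, lying on the table, loose. Origin: on the table under its middle, x along it, handle to -x.
There are look-alikes about, which are no part of the job. What is shaped like the cartridge but turquoise is not meant. Of the things that look like the housing, the smaller one is meant.

How it is judged:
At the end, for the whole second after the job is handed in: The cartridge is at rest in one of the bays with its origin at least 47.5 mm below the bay's mouth (home is 50 mm, shoulder on the top), within 3 mm of the bay's centre along x and y, and within 0.06 rad of upright; released (((z of cartridge in the frame of bay0 below -0.0475 m and x of cartridge in the frame of bay0 between -0.003 and 0.003 m and y of cartridge in the frame of bay0 between -0.003 and 0.003 m) or (z of cartridge in the frame of bay1 below -0.0475 m and x of cartridge in the frame of bay1 between -0.003 and 0.003 m and y of cartridge in the frame of bay1 between -0.003 and 0.003 m) or (z of cartridge in the frame of bay2 below -0.0475 m and x of cartridge in the frame of bay2 between -0.003 and 0.003 m and y of cartridge in the frame of bay2 between -0.003 and 0.003 m)) and angle between the z axis of cartridge and the z axis of housing, either way round below 0.06 rad and linear speed of cartridge below 0.01 m/s); the robot touches nothing.
It fails at once if the housing, or anything inside it, is loaded with more than 40 N (contact force between housing and anything else above 40 N).
It fails at once if the jar is moved more than 30 mm (distance of jar from where it was at the start of the episode above 0.03 m).
It fails at once if the lens_tube is moved more than 30 mm (distance of lens_tube from where it was at the start of the episode above 0.03 m).
It fails at once if the screwdriver is moved more than 30 mm (distance of screwdriver from where it was at the start of the episode above 0.03 m).
It also fails if it takes over 58 s, if anything falls off the work surface, if the arm or the gripper's body presses on something with over 40 N, if the wrist force passes 120 N, or if a joint passes its speed limit or range.

## Working session

There is one attempt and no reset: what is moved stays moved. The work goes in short steps, Python scripts to look and compute and a tool call to move; the robot and the scene stay as the last step left them, time stands still between calls to the robot, and variables do not carry over. Pictures are saved under pics/ and viewed, about 8 in all and at most 12, crops included, and the job is handed in when it is done.

Besides the shell and the picture viewer there is one more tool, called after ">>>" as name(argument=value, ...), one argument or row to a line, values as JSON. jog_arm: Moves the arm, as the interface text tells. Its arguments: {"type":"object","properties":{"steps":{"type":"array","items":{"type":"array","items":{"type":"number"}}}},"required":["steps"]}

```bash
mkdir -p pics
cat > h.py <<'E'
from bench import ctrl, vision, finder
import numpy as np, cv2
def save(d,n,crop=None):
    im=d["color"][:,:,::-1]
    if crop: im=im[crop[1]:crop[3],crop[0]:crop[2]]
    cv2.imwrite("pics/"+n,im)
def campose(d,o=None):
    if "origin" in d: return np.array(d["origin"]),np.array(d["rotation"])
    w,x,y,z=o["tool_rot"]
    from scipy.spatial.transform import Rotation as R
    T=np.eye(4);T[:3,:3]=R.from_quat([x,y,z,w]).as_matrix();T[:3,3]=o["tcp_pos"]
    T=T@np.array(d["hand_eye"]);return T[:3,3],T[:3,:3]
def ray(d,uv,o=None):
    K=np.array(d["camera_matrix"]);k=d["k1"]
    p,Rm=campose(d,o)
    a=np.array([(uv[0]-K[0,2])/K[0,0],(uv[1]-K[1,2])/K[1,1]]);s=a.copy()
    for _ in range(20): s=a/(1+k*(s@s))
    v=Rm@np.array([s[0],-s[1],-1]);return p,v
def atz(d,uv,z,o=None):
    p,v=ray(d,uv,o);return p+v*(z-p[2])/v[2]
def proj(d,P,o=None):
    K=np.array(d["camera_matrix"]);p,Rm=campose(d,o)
    c=Rm.T@(np.array(P)-p);s=np.array([c[0],-c[1]])/-c[2];s=s*(1+d["k1"]*(s@s))
    return K[0,0]*s[0]+K[0,2],K[1,1]*s[1]+K[1,2]
E
python3 - <<'E'
from h import *
o=ctrl.get_obs();print(o["time_s"],o["tcp_pos"],o["tool_rot"],o["gripper_width"])
ims=[]
for c in ["scene","side"]:
    d=vision.read_camera(c);ims.append(d["color"]);print(c,d["origin"])
    for t in ["cartridge","stand","housing","bay0","bay1","bay2","jar","lens_tube","screwdriver"]:
        for r in finder.spot_point(t,d): print(t,np.round(r["at"],3),round(r["conf"],2),np.round(proj(d,r["at"])))
    save(d,c+"0.png")
print(ctrl.get_obs()["time_s"])
E
```

```text
0.0 [ 0.23155799 -0.58009453  0.22177524] [-0.13299577 -0.69427645 -0.13397206  0.69450977] 0.08682732902564387
scene [1.08337267 0.086061   0.72569472]Traceback (most recent call last):
  File "<stdin>", line 7, in <module>
  File "h.py", line 23, in proj
    c=Rm.T@(np.array(P)-p);s=np.array([c[0],-c[1]])/-c[2];s=s*(1+d["k1"]*(s@s))
      ~~~~^^~~~~~~~~~~~~~~
ValueError: matmul: Input operand 1 has a mismatch in its core dimension 0, with gufunc signature (n?,k),(k,m?)->(n?,m?) (size 3 is different from 4)
```

```bash
python3 - <<'E'
s=open('h.py').read()
s=s.replace('''def campose''','''from scipy.spatial.transform import Rotation as R
def q2m(q): return R.from_quat([q[1],q[2],q[3],q[0]]).as_matrix()
def campose''').replace('np.array(d["rotation"])','(q2m(d["rotation"]) if np.size(d["rotation"])==4 else np.array(d["rotation"]))')
s=s.replace('''    w,x,y,z=o["tool_rot"]
    from scipy.spatial.transform import Rotation as R
''','').replace('R.from_quat([x,y,z,w]).as_matrix();T[:3,3]','q2m(o["tool_rot"]);T[:3,3]')
open('h.py','w').write(s)
E
python3 - <<'E'
from h import *
o=ctrl.get_obs();print(o["time_s"]);print(np.round(q2m(o["tool_rot"]),3))
for c in ["scene","side"]:
    d=vision.read_camera(c);print(c,d["origin"],d["rotation"]);save(d,c+"0.png")
    for t in ["cartridge","stand","housing","bay0","bay1","bay2","jar","lens_tube","screwdriver"]:
        for r in finder.spot_point(t,d): print(t,np.round(r["at"],3),round(r["conf"],2),np.round(proj(d,r["at"])))
print(ctrl.get_obs()["time_s"])
E
```

```text
0.1
[[-0.001  0.371 -0.929]
 [ 0.001 -0.929 -0.371]
 [-1.    -0.001  0.   ]]
scene [1.08337267 0.086061   0.72569472] [0.58952555 0.2125147  0.26947325 0.73121905]
cartridge [0.533 0.122 0.009] 0.77 [360. 239.]
cartridge [0.56  0.23  0.001] 0.64 [414. 262.]
cartridge [ 0.78  -0.199  0.   ] 0.22 [164. 321.]
stand [0.533 0.124 0.002] 0.88 [361. 242.]
housing [ 0.302 -0.295  0.002] 0.61 [201. 139.]
bay0 [ 0.511 -0.184  0.072] 0.9 [214. 187.]
bay0 [ 0.306 -0.23   0.098] 0.8 [221. 112.]
bay0 [ 0.298 -0.358  0.097] 0.7 [170. 104.]
bay0 [ 0.526 -0.091  0.071] 0.67 [257. 200.]
bay0 [ 0.522 -0.141  0.072] 0.61 [233. 194.]
bay0 [ 0.305 -0.292  0.097] 0.61 [196. 109.]
bay1 [ 0.511 -0.184  0.072] 0.9 [214. 187.]
bay1 [ 0.306 -0.23   0.098] 0.8 [221. 112.]
bay1 [ 0.298 -0.358  0.097] 0.7 [170. 104.]
bay1 [ 0.526 -0.091  0.071] 0.67 [257. 200.]
bay1 [ 0.522 -0.141  0.072] 0.61 [233. 194.]
bay1 [ 0.305 -0.292  0.097] 0.61 [196. 109.]
bay2 [ 0.511 -0.184  0.072] 0.9 [214. 187.]
bay2 [ 0.306 -0.23   0.098] 0.8 [221. 112.]
bay2 [ 0.298 -0.358  0.097] 0.7 [170. 104.]
bay2 [ 0.526 -0.091  0.071] 0.67 [2
[... 831 characters left out ...]
58 [418. 206.]
bay0 [ 0.301 -0.358  0.1  ] 0.56 [448. 175.]
bay1 [ 0.526 -0.096  0.072] 0.96 [302. 196.]
bay1 [ 0.516 -0.186  0.071] 0.95 [329. 177.]
bay1 [ 0.306 -0.296  0.095] 0.84 [431. 190.]
bay1 [ 0.303 -0.232  0.097] 0.58 [418. 206.]
bay1 [ 0.301 -0.358  0.1  ] 0.56 [448. 175.]
bay2 [ 0.526 -0.096  0.072] 0.96 [302. 196.]
bay2 [ 0.516 -0.186  0.071] 0.95 [329. 177.]
bay2 [ 0.306 -0.296  0.095] 0.84 [431. 190.]
bay2 [ 0.303 -0.232  0.097] 0.58 [418. 206.]
bay2 [ 0.301 -0.358  0.1  ] 0.56 [448. 175.]
jar [ 0.779 -0.049  0.003] 0.71 [214. 172.]
jar [ 0.78 -0.2  -0.  ] 0.35 [254. 142.]
lens_tube [ 0.794  0.138 -0.003] 0.71 [154. 213.]
screwdriver [ 0.781 -0.2    0.   ] 0.63 [254. 142.]
1.1
```

View pics/scene0.png

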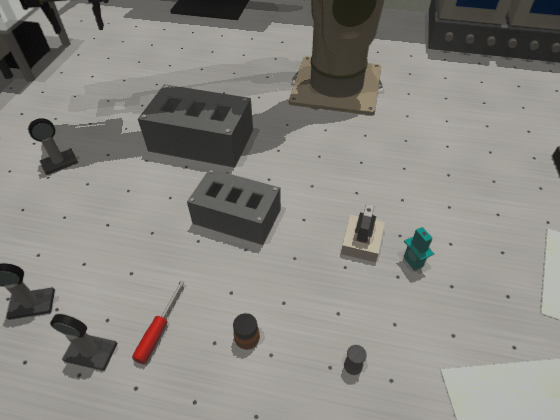

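View pics/side0.png

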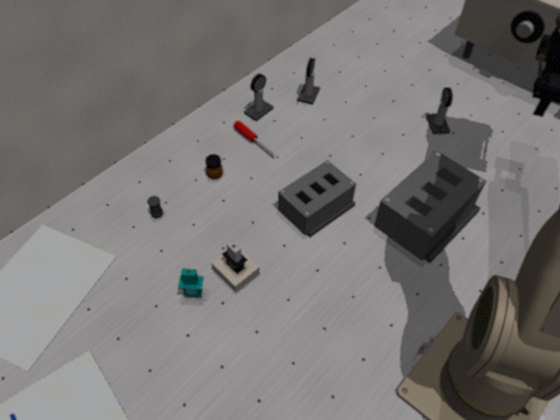

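>>> jog_arm(
  steps=[
    [-0.8,-2.8,-2.8,0,1],
    [-0.8,-2.8,-2.8,0,1],
    [-0.8,-2.8,-2.8,0,1],
    [-0.8,-2.8,-2.8,0,1],
    [-0.8,-2.8,-2.8,0,1],
    [0,-2.9,-2.9,0,1],
    [0,-2.9,-2.9,0,1],
    [0,-2.9,-2.9,0,1],
  ],
)

```text
time_s: 1.77
tcp_pos: [0.3566, -0.2842, 0.2615]
tool_rot: [-0.129, -0.694, -0.128, 0.697]
contact_force: [1.1, -0.7, 0.7]
gripper_width: 0.0871
```

>>> jog_arm(
  steps=[
    [0,-2.9,-2.9,0,1],
    [0,-2.9,-2.9,0,1],
    [0,-2.9,-2.9,0,1],
    [0,-2.9,-2.9,0,1],
    [0,-2.9,-2.9,0,1],
    [0,-2.9,-2.9,0,1],
  ],
)

```text
time_s: 2.27
tcp_pos: [0.4564, -0.0549, 0.2627]
tool_rot: [0.13, 0.696, 0.125, -0.695]
contact_force: [0.9, -0.9, -0.3]
gripper_width: 0.087
```

Run:
```python
from h import *
o=ctrl.get_obs();d=vision.read_camera("wrist");save(d,"w1.png");print(o["time_s"],o["tcp_pos"],o["contact_force"]);print(np.round(q2m(o["tool_rot"]),3),np.round(d["hand_eye"],3),np.round(d["camera_matrix"]),d["k1"])
```

```text
2.2667 [ 0.45637635 -0.05486173  0.26270228] [ 0.90083734 -0.87545232 -0.34007611]
[[ 0.001  0.355 -0.935]
 [-0.007 -0.935 -0.355]
 [-1.     0.007  0.001]] [[ 0.002  0.271 -0.963 -0.163]
 [ 1.     0.     0.002 -0.   ]
 [ 0.001 -0.963 -0.271 -0.074]
 [ 0.     0.     0.     1.   ]] [[305.   0. 285.]
 [  0. 305. 206.]
 [  0.   0.   1.]] -0.02866822427715274
```

View pics/w1.png

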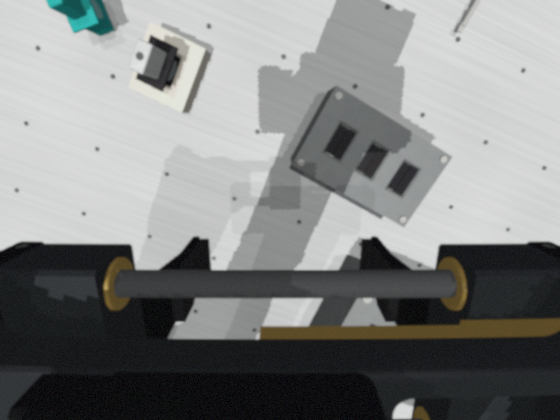

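```bash
cat >> h.py <<'E'
def rect(d,o,cx,cy,z,half=0.06,n=400):
    # rows: +x world up, cols: +y world left
    g=(np.arange(n)/(n-1)*2-1)*half
    mx=np.zeros((n,n),np.float32);my=mx.copy()
    for i in range(n):
        for j in range(n): mx[i,j],my[i,j]=proj(d,[cx-g[i],cy-g[j],z],o)
    return cv2.remap(d["color"][:,:,::-1].copy(),mx,my,cv2.INTER_CUBIC)
E
python3 - <<'E'
from h import *
o=ctrl.get_obs();d=vision.read_camera("wrist")
for t in ["stand","cartridge","housing","bay1"]:
    for r in finder.spot_point(t,d): print(t,np.round(r["at"],4),round(r["conf"],2))
a=rect(d,o,.533,.124,.03,.06);b=rect(d,o,.519,-.14,.07,.1)
cv2.imwrite("pics/r1.png",np.hstack([a,b]))
E
```

```text
stand [ 0.5289  0.1239 -0.0016] 0.55
cartridge [0.5361 0.1251 0.0065] 0.91
cartridge [5.615e-01 2.273e-01 4.000e-04] 0.59
housing [ 5.200e-01 -1.415e-01 -4.000e-04] 0.93
housing [ 2.976e-01 -2.921e-01  1.000e-04] 0.62
bay1 [ 0.5266 -0.0953  0.0696] 0.97
bay1 [ 0.5163 -0.1821  0.0707] 0.94
bay1 [ 0.5187 -0.1423  0.0722] 0.73
bay1 [ 0.518  -0.1405 -0.0008] 0.69
```

View pics/r1.png

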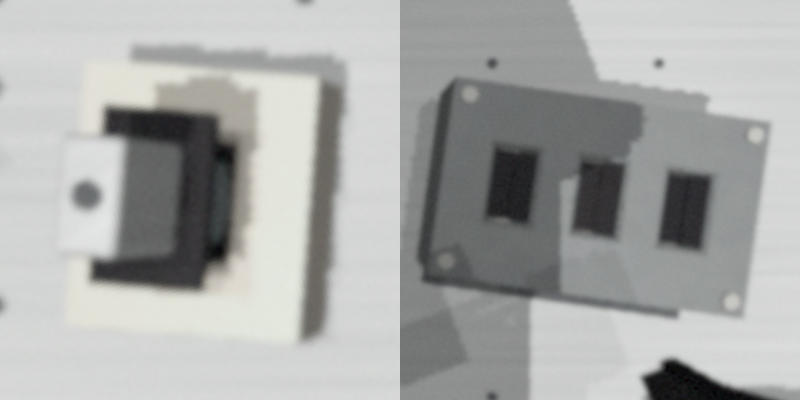

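>>> jog_arm(
  steps=[
    [0.8,-2.8,-2.7,6.2,1],
    [0.8,-3.1,-2.4,6.2,1],
    [0.8,-3.3,-2.0,6.2,1],
    [0.8,-3.5,-1.7,6.2,1],
    [0.8,-3.7,-1.3,0,1],
    [0,0,0,0,1],
  ],
)

```text
time_s: 3.07
tcp_pos: [0.526, 0.0975, 0.2229]
tool_rot: [-0.016, 0.707, -0.024, -0.706]
contact_force: [-1.2, 1.0, 0.7]
gripper_width: 0.087
```

```bash
cat >> h.py <<'E'
def to_tool(o,P): return np.round(100*q2m(o["tool_rot"]).T@(np.array(P)-o["tcp_pos"]),2)
def yaw(o): m=q2m(o["tool_rot"]);return np.round(np.degrees(np.arctan2(m[0,1],-m[1,1])),2) # CCW of -y tool from world y
E
python3 - <<'E'
from h import *
o=ctrl.get_obs();d=vision.read_camera("wrist");print(o["time_s"],o["tcp_pos"],yaw(o),to_tool(o,[.533,.124,.07]))
print(np.round(q2m(o["tool_rot"]),3))
p,_=campose(d,o);print(p,proj(d,[.533,.124,.102],o))
a=cv2.resize(d["color"][:,:,::-1],None,fx=1.4,fy=1.4);cv2.imwrite("pics/w2.png",a)
E
```

```text
3.0667 [0.52604354 0.09751135 0.22293171] -3.3 [15.26 -2.85 -0.52]
[[ 0.001 -0.058 -0.998]
 [-0.011 -0.998  0.058]
 [-1.     0.011 -0.002]]
[0.59956888 0.09514529 0.38565404] (np.float64(256.02010471421744), np.float64(194.99240162505504))
```

View pics/w2.png

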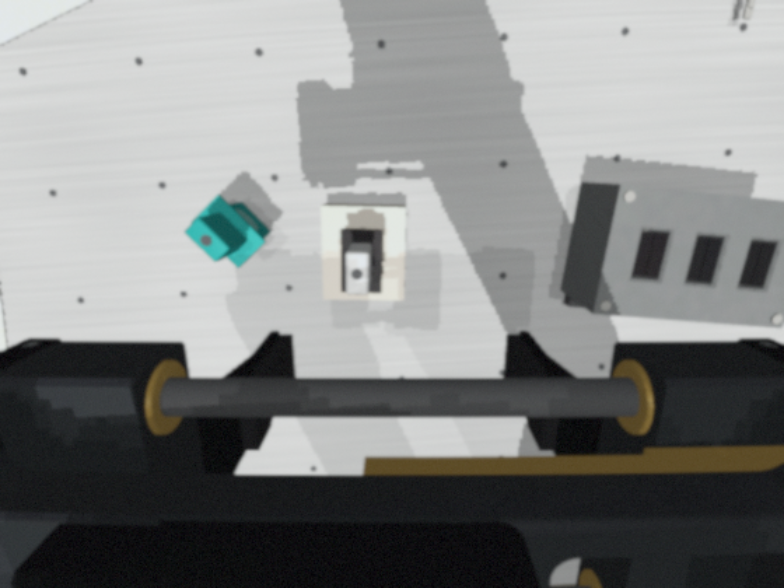

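>>> jog_arm(
  steps=[
    [2.0,-2.85,-0.52,0.9,1],
    [3.5,0,0,0,1],
    [3.5,0,0,0,1],
    [2.5,0,0,0,1],
    [0,0,0,0,1],
  ],
)

```text
time_s: 3.53
tcp_pos: [0.5364, 0.1111, 0.1054]
tool_rot: [-0.025, 0.708, -0.037, -0.704]
contact_force: [-0.2, -1.3, -1.3]
gripper_width: 0.087
```

Run:
```python
from h import *
o=ctrl.get_obs();print(o["time_s"],o["tcp_pos"],yaw(o),to_tool(o,[.533,.124,.07]),o["contact_force"]);print(np.round(q2m(o["tool_rot"]),3))
```

```text
3.5333 [0.53643351 0.11108489 0.10541523] -5.07 [ 3.52 -1.32  0.48] [-0.16862834 -1.33551954 -1.2695629 ]
[[ 0.005 -0.088 -0.996]
 [-0.017 -0.996  0.088]
 [-1.     0.017 -0.006]]
```

>>> jog_arm(
  steps=[
    [0,-0.9,0.3,-0.5,1],
    [0,-0.4,0.1,-0.3,1],
    [0.5,0,0,0,1],
    [0,0,0,0,1],
  ],
)

```text
time_s: 3.87
tcp_pos: [0.5352, 0.1212, 0.1037]
tool_rot: [-0.021, 0.709, -0.035, -0.704]
contact_force: [0.3, -0.3, -0.3]
gripper_width: 0.0867
```

```bash
cat > s.py <<'E'
import sys
from h import *
o=ctrl.get_obs();P=eval(sys.argv[1]);print(o["time_s"],np.round(o["tcp_pos"],4),yaw(o),to_tool(o,P),np.round(o["contact_force"],1),np.round(o["moment"],2),round(o["gripper_width"],4));print(np.round(q2m(o["tool_rot"])[:,0],3))
E
python3 s.py "[.533,.124,.07]"
```

```text
3.8667 [0.5352 0.1212 0.1037] -4.53 [ 3.37 -0.32  0.27] [ 0.3 -0.3 -0.3] [0.03 0.07 0.02] 0.0867
[ 0.007 -0.019 -1.   ]
```

>>> jog_arm(
  steps=[
    [1.0,-0.3,0.25,0,1],
    [1.0,-0.1,0.1,0,1],
    [1.0,0,0,0,1],
    [0,0,0,0,1],
  ],
)

```text
time_s: 4.2
tcp_pos: [0.5341, 0.1254, 0.0739]
tool_rot: [-0.022, 0.711, -0.035, -0.702]
contact_force: [-0.2, 0.0, -0.4]
gripper_width: 0.087
```

```bash
python3 s.py "[.533,.124,.07]"
```

```text
4.2 [0.5341 0.1254 0.0739] -4.57 [0.39 0.14 0.1 ] [-0.2  0.  -0.4] [ 0.02  0.08 -0.04] 0.087
[ 0.013 -0.019 -1.   ]
```

>>> jog_arm(
  steps=[
    [0.5,0.1,0.1,0,1],
    [0,0,0,0,0.5],
    [0,0,0,0,0],
    [0,0,0,0,0],
    [0,0,0,0,0],
    [0,0,0,0,0],
    [0,0,0,0,0],
  ],
)

```text
time_s: 4.78
tcp_pos: [0.5328, 0.1242, 0.0679]
tool_rot: [-0.022, 0.711, -0.035, -0.702]
contact_force: [0.8, -0.9, -0.7]
gripper_width: 0.0553
```

```bash
python3 s.py "[.533,.124,.07]"
```

```text
4.7833 [0.5328 0.1242 0.0679] -4.57 [-0.21  0.02 -0.02] [ 0.8 -0.9 -0.7] [ 0.12  0.03 -0.03] 0.0553
[ 0.012 -0.019 -1.   ]
```

>>> jog_arm(
  steps=[
    [-0.25,0,0,0,0],
    [0,0,0,0,0],
    [0,0,0,0,0],
    [0,0,0,0,0],
    [0,0,0,0,0],
    [0,0,0,0,0],
    [0,0,0,0,0],
    [0,0,0,0,0],
  ],
)

```text
time_s: 5.45
tcp_pos: [0.5334, 0.1242, 0.0714]
tool_rot: [-0.022, 0.712, -0.035, -0.701]
contact_force: [-0.2, 0.0, 0.6]
gripper_width: 0.0154
```

```bash
python3 s.py "[.533,.124,.07]"
```

```text
5.45 [0.5334 0.1242 0.0714] -4.57 [0.14 0.02 0.04] [-0.2  0.   0.6] [ 0.05  0.06 -0.03] 0.0154
[ 0.014 -0.019 -1.   ]
```

>>> jog_arm(
  steps=[
    [-1.0,0,0,0,0],
    [-1.5,0,0,0,0],
    [-2.5,0,0,0,0],
    [-2.5,0,0,0,0],
    [-1.5,0,0,0,0],
    [0,0,0,0,0],
  ],
)

```text
time_s: 5.95
tcp_pos: [0.5297, 0.1262, 0.1657]
tool_rot: [-0.021, 0.71, -0.034, -0.704]
contact_force: [0.9, 0.8, -0.9]
gripper_width: 0.016
```

```bash
python3 s.py "[.527,-.0965,.16]"
```

```text
5.95 [0.5297 0.1262 0.1657] -4.48 [ 0.98 22.21 -1.46] [ 0.9  0.8 -0.9] [ 0.11 -0.07  0.02] 0.016
[ 0.008 -0.019 -1.   ]
```

>>> jog_arm(
  steps=[
    [0,3.5,-0.2,1.5,0],
    [0,3.8,-0.2,1.0,0],
    [0,3.8,-0.2,1.0,0],
    [0,3.8,-0.2,0,0],
    [0,3.6,-0.2,0,0],
    [0,2.4,-0.2,0,0],
    [0,1.0,0,0,0],
    [0,0,0,0,0],
  ],
)

```text
time_s: 6.62
tcp_pos: [0.5121, -0.0988, 0.1666]
tool_rot: [-0.043, 0.708, -0.053, -0.703]
contact_force: [0.1, -0.2, -1.6]
gripper_width: 0.0155
```

```bash
python3 s.py "[.527,-.0965,.16]"
python3 - <<'E'
from h import *
ims=[]
for c in ["scene","side","wrist"]:
    o=ctrl.get_obs();d=vision.read_camera(c);u,v=map(int,proj(d,[.525,-.1,.1],o)) if c!="wrist" else (280,210)
    w=75 if c!="wrist" else 200
    im=d["color"][max(0,v-w):v+w,max(0,u-w):u+w,::-1]
    ims.append(cv2.resize(im,(400,400),interpolation=cv2.INTER_CUBIC) if c!="wrist" else None);save(d,c+"3.png")
    for t in ["cartridge","housing"]+(["bay1"] if c=="wrist" else []):
        for r in finder.spot_point(t,d): print(c,t,np.round(r["at"],4),round(r["conf"],2))
cv2.imwrite("pics/c3.png",np.hstack(ims[:2]))
E
```

```text
6.6167 [ 0.5121 -0.0988  0.1666] -7.8 [ 0.66 -0.44 -1.44] [ 0.1 -0.2 -1.6] [ 0.09  0.08 -0.06] 0.0155
[ 0.006 -0.016 -1.   ]
scene cartridge [ 0.5111 -0.1031  0.1034] 0.89
scene cartridge [ 0.5193 -0.1423  0.0758] 0.7
scene cartridge [0.5587 0.2267 0.0023] 0.66
scene housing [ 3.043e-01 -2.973e-01 -3.000e-04] 0.88
scene housing [ 0.5216 -0.135  -0.0045] 0.72
side cartridge [0.5627 0.2246 0.0012] 0.97
side cartridge [ 0.5143 -0.0959  0.1058] 0.58
side housing [ 0.522  -0.1381  0.0032] 0.97
side housing [ 0.3031 -0.2966  0.0007] 0.86
wrist cartridge [ 0.5169 -0.0938  0.1023] 0.8
wrist housing [ 0.2993 -0.2959  0.0014] 0.63
wrist bay1 [ 0.5186 -0.1842  0.0686] 0.96
wrist bay1 [ 0.3058 -0.2345  0.1012] 0.83
wrist bay1 [ 0.521  -0.1414  0.0691] 0.65
wrist bay1 [ 0.527  -0.0943  0.0677] 0.64
```

View pics/c3.png

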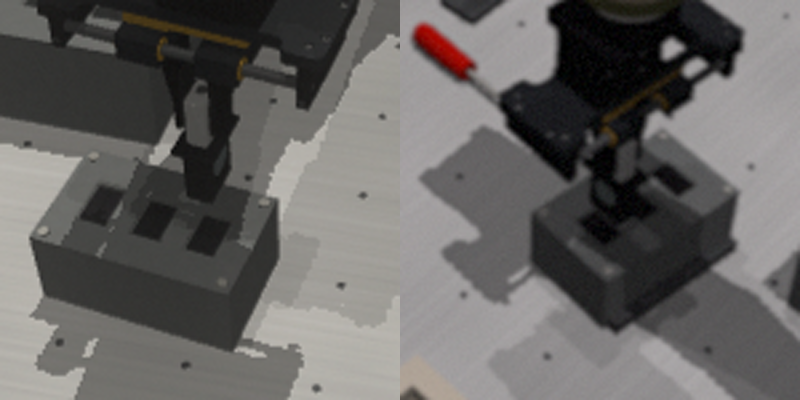

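View pics/wrist3.png

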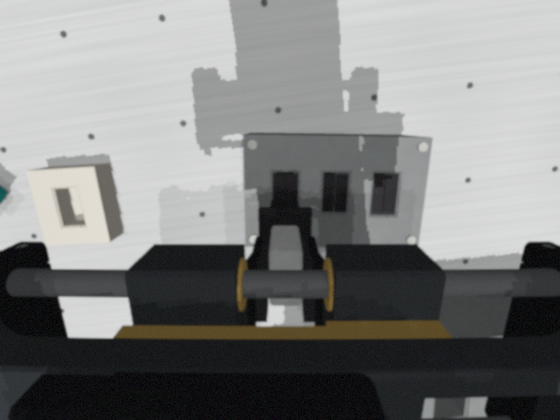

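>>> jog_arm(
  steps=[
    [0.3,-0.4,-1.0,0,0],
    [0.6,-0.1,-0.5,0,0],
    [0.6,0,-0.1,0,0],
    [0,0,0,0,0],
  ],
)

```text
time_s: 7.45
tcp_pos: [0.5305, -0.0918, 0.1516]
tool_rot: [-0.041, 0.709, -0.051, -0.702]
contact_force: [0.3, -0.8, -1.8]
gripper_width: 0.0155
```

```bash
python3 s.py "[.5265,-.0945,.14]"
```

```text
7.45 [ 0.5305 -0.0918  0.1516] -7.42 [1.16 0.31 0.38] [ 0.3 -0.8 -1.8] [0.08 0.12 0.02] 0.0155
[ 0.008 -0.015 -1.   ]
```

>>> jog_arm(
  steps=[
    [0.5,0.2,0.25,0.3,0],
    [0.3,0.05,0.05,0,0],
    [0,0,0,0,0],
    [0,0,0,0,0],
  ],
)

```text
time_s: 7.78
tcp_pos: [0.5256, -0.0944, 0.1418]
tool_rot: [-0.043, 0.708, -0.053, -0.703]
contact_force: [-0.0, -0.5, -1.3]
gripper_width: 0.0159
```

```bash
python3 s.py "[.5265,-.0945,.134]";python3 - <<'E'
from h import *
ims=[]
for c in ["scene","side","wrist"]:
    d=vision.read_camera(c)
    for t in ["cartridge"]:
        for r in finder.spot_point(t,d): print(c,t,np.round(r["at"],4),round(r["conf"],2))
    if c!="wrist":
        u,v=map(int,proj(d,[.525,-.1,.1]));im=d["color"][v-60:v+60,u-60:u+60,::-1]
        ims.append(cv2.resize(im,(400,400),interpolation=cv2.INTER_CUBIC))
cv2.imwrite("pics/c4.png",np.hstack(ims))
E
```

```text
7.7833 [ 0.5256 -0.0944  0.1418] -7.76 [ 0.78 -0.01 -0.08] [-0.  -0.5 -1.3] [ 0.04 -0.01 -0.05] 0.0159
[ 0.006 -0.015 -1.   ]
scene cartridge [ 0.5622  0.2276 -0.0017] 0.72
side cartridge [5.656e-01 2.237e-01 3.000e-04] 0.84
side cartridge [ 0.5262 -0.1001  0.0819] 0.68
wrist cartridge [ 0.5294 -0.0922  0.0768] 0.83
wrist cartridge [ 5.183e-01 -1.398e-01 -5.000e-04] 0.5
```

View pics/c4.png

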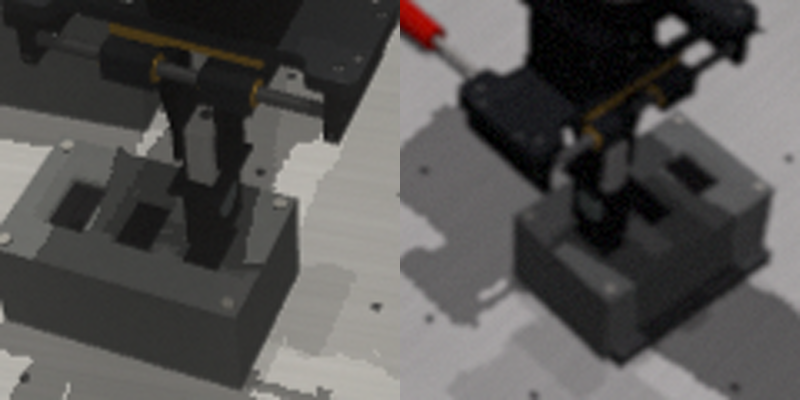

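>>> jog_arm(
  steps=[
    [0.5,0,0,0,0],
    [0.5,0,0,0,0],
    [0.3,0,0,0,0],
    [0,0,0,0,0],
  ],
)

```text
time_s: 8.42
tcp_pos: [0.5272, -0.0944, 0.1292]
tool_rot: [-0.042, 0.709, -0.053, -0.702]
contact_force: [-2.2, -1.2, 7.3]
gripper_width: 0.0159
```

```bash
python3 s.py "[.5265,-.0945,.134]"
```

```text
8.4167 [ 0.5272 -0.0944  0.1292] -7.74 [-0.48  0.02  0.06] [-2.2 -1.2  7.3] [ 0.13  0.55 -0.02] 0.0159
[ 0.009 -0.016 -1.   ]
```

>>> jog_arm(
  steps=[
    [-0.2,0,0.1,0,0],
    [0,0,0.2,0,0],
    [0.3,0,0.0,0,0],
    [0.3,0,0,0,0],
    [0,0,0,0,0],
  ],
)

```text
time_s: 8.83
tcp_pos: [0.5248, -0.0939, 0.127]
tool_rot: [-0.042, 0.71, -0.053, -0.701]
contact_force: [-6.0, 0.8, 11.3]
gripper_width: 0.0159
```

```bash
python3 s.py "[.5265,-.0945,.134]"
```

```text
8.8333 [ 0.5248 -0.0939  0.127 ] -7.74 [-0.69  0.05 -0.18] [-6.   0.8 11.3] [0.35 1.42 0.02] 0.0159
[ 0.011 -0.017 -1.   ]
```

>>> jog_arm(
  steps=[
    [-0.2,0,0.2,0,0],
    [-0.1,0,0.15,0,0],
    [0,0,0,0,0],
  ],
)

```text
time_s: 9.08
tcp_pos: [0.523, -0.0932, 0.1311]
tool_rot: [-0.042, 0.711, -0.053, -0.7]
contact_force: [1.6, -1.0, -2.7]
gripper_width: 0.0159
```

```bash
python3 s.py "[.5265,-.0945,.134]"
```

```text
9.0833 [ 0.523  -0.0932  0.1311] -7.73 [-0.28  0.08 -0.37] [ 1.6 -1.  -2.7] [ 0.01 -0.48 -0.05] 0.0159
[ 0.016 -0.017 -1.   ]
```

>>> jog_arm(
  steps=[
    [0.3,0.08,0,0,0],
    [0.3,0,0,0,0],
    [0.2,0,0,0,0],
    [0,0,0,0,0],
  ],
)

```text
time_s: 9.42
tcp_pos: [0.5241, -0.0937, 0.126]
tool_rot: [-0.042, 0.712, -0.054, -0.699]
contact_force: [-5.0, 0.9, 14.2]
gripper_width: 0.016
```

```bash
python3 s.py "[.5265,-.0945,.134]"
```

```text
9.4167 [ 0.5241 -0.0937  0.126 ] -7.73 [-0.8   0.06 -0.26] [-5.   0.9 14.2] [ 0.41  1.36 -0.04] 0.016
[ 0.018 -0.018 -1.   ]
```

Run:
```python
from h import *
ims=[]
for c in ["scene","side"]:
    d=vision.read_camera(c)
    for t in ["cartridge","bay1"]:
        for r in finder.spot_point(t,d): print(c,t,np.round(r["at"],4),round(r["conf"],2))
    u,v=map(int,proj(d,[.52,-.1,.09]));im=d["color"][v-40:v+40,u-40:u+40,::-1]
    im=cv2.resize(im,(400,400),interpolation=cv2.INTER_CUBIC)
    ims.append(cv2.convertScaleAbs(255*(im/255.)**.5))
cv2.imwrite("pics/c5.png",np.hstack(ims))
```

```text
scene cartridge [ 0.5616  0.2291 -0.001 ] 0.91
scene cartridge [ 0.524  -0.0964  0.0662] 0.79
scene bay1 [ 0.5229 -0.1415  0.0722] 0.8
scene bay1 [ 0.3032 -0.2933  0.0987] 0.78
scene bay1 [ 0.3011 -0.3591  0.095 ] 0.68
scene bay1 [ 0.5113 -0.1832  0.0729] 0.61
scene bay1 [ 0.5248 -0.0969  0.0677] 0.55
side cartridge [ 0.5248 -0.0969  0.067 ] 0.7
side cartridge [0.5644 0.2248 0.0013] 0.55
side bay1 [ 0.5171 -0.1851  0.0706] 0.92
side bay1 [ 0.5244 -0.099   0.0709] 0.86
side bay1 [ 0.2987 -0.3543  0.0984] 0.84
side bay1 [ 0.3037 -0.2952  0.0983] 0.64
side bay1 [ 0.5165 -0.1431  0.0677] 0.62
side bay1 [ 0.3037 -0.2302  0.0982] 0.62
side bay1 [ 0.7786 -0.0503  0.0025] 0.51
side bay1 [ 0.534   0.1238 -0.0036] 0.5
```

View pics/c5.png

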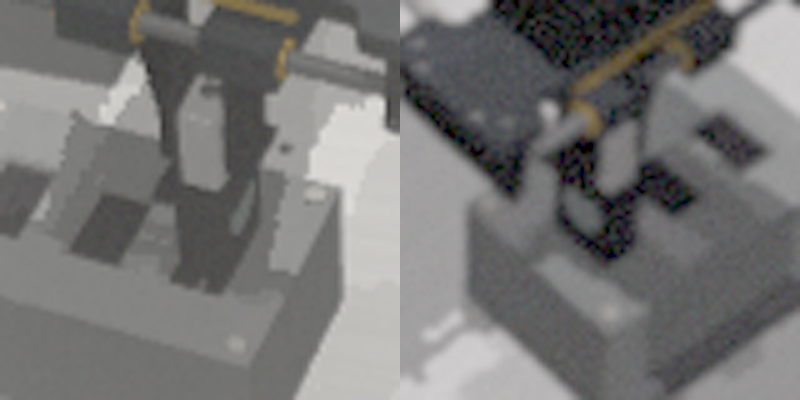

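>>> jog_arm(
  steps=[
    [-0.4,0.05,0.05,0,0],
    [0,0.15,0.15,0,0],
    [0,0,0,0,0],
  ],
)

```text
time_s: 9.97
tcp_pos: [0.5227, -0.0948, 0.1305]
tool_rot: [-0.042, 0.713, -0.053, -0.698]
contact_force: [1.8, 0.4, -1.9]
gripper_width: 0.0159
```

```bash
python3 s.py "[.5225,-.0955,.131]"
```

```text
9.9667 [ 0.5227 -0.0948  0.1305] -7.7 [-0.05  0.08  0.  ] [ 1.8  0.4 -1.9] [ 0.2  -0.6  -0.01] 0.0159
[ 0.02  -0.017 -1.   ]
```

>>> jog_arm(
  steps=[
    [0.1,0.08,0,0,0],
    [0.2,0,0,0,0],
    [0,0,0,0,0],
  ],
)

```text
time_s: 10.22
tcp_pos: [0.5235, -0.0954, 0.128]
tool_rot: [-0.042, 0.714, -0.053, -0.697]
contact_force: [-1.9, 2.1, 9.1]
gripper_width: 0.0157
```

```bash
python3 s.py "[.5225,-.0955,.131]"
```

```text
10.2167 [ 0.5235 -0.0954  0.128 ] -7.71 [-0.3   0.02  0.09] [-1.9  2.1  9.1] [ 0.45  0.64 -0.02] 0.0157
[ 0.022 -0.017 -1.   ]
```

Run:
```python
from h import *
o=ctrl.get_obs();d=vision.read_camera("wrist")
for P in [[.5257,-.0964,.07],[.5257+.0191,-.0964-.0027,.07]]: print(proj(d,P,o))
im=d["color"][130:290,215:425,::-1]
im=cv2.resize(im,None,fx=3.75,fy=3.75,interpolation=cv2.INTER_CUBIC)
cv2.imwrite("pics/c6.png",cv2.convertScaleAbs(255*(im/255.)**.45))
# lower edge data for reference
o1=o
for t in ["bay1","cartridge","housing"]:
    for r in finder.spot_point(t,d): print(t,np.round(r["at"],4),round(r["conf"],2),np.round(proj(d,r["at"],o),1))
```

```text
(np.float64(285.2921754425252), np.float64(219.78153774113395))
(np.float64(285.4323500301298), np.float64(194.99480771302868))
bay1 [ 0.5155 -0.1817  0.0715] 0.79 [398.1 218.1]
bay1 [ 0.5194 -0.1421  0.0701] 0.58 [345.7 219.7]
cartridge [ 0.5249 -0.0947  0.0668] 0.56 [283.2 219.9]
housing [ 0.5208 -0.1411 -0.0013] 0.96 [329.8 197.5]
```

View pics/c6.png

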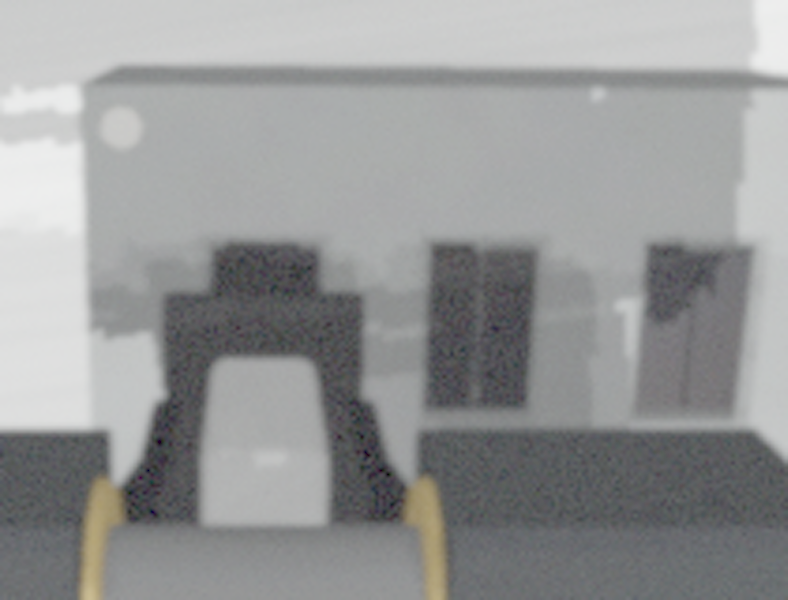

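Run:
```python
from h import *
o=ctrl.get_obs();d=vision.read_camera("wrist")
for z in (.115,.117,.119,.121):
    e=atz(d,(285,208.7),z,o); c=e-.025*np.array([.99,-.134,0]); print(z,np.round(e,4),"centre",np.round(c,4))
print(atz(d,(285.5,194.8),.07,o),atz(d,(286.1,194.8),.068,o))
# fin front top edge row 355 , step fold row 455
for z in (.157,.16): print(atz(d,(285,130+455/3.75),z,o)-.015*np.array([.99,-.134,0]))
for z in (.117,.12,.123): print(atz(d,(285,130+355/3.75),z,o)-.015*np.array([.99,-.134,0]))
```

```text
0.115 [ 0.5461 -0.0983  0.115 ] centre [ 0.5214 -0.095   0.115 ]
0.117 [ 0.5467 -0.0984  0.117 ] centre [ 0.5219 -0.095   0.117 ]
0.119 [ 0.5472 -0.0984  0.119 ] centre [ 0.5224 -0.0951  0.119 ]
0.121 [ 0.5477 -0.0985  0.121 ] centre [ 0.523  -0.0951  0.121 ]
[ 0.54482942 -0.09912545  0.07      ] [ 0.54433429 -0.09954331  0.068     ]
[ 0.52152717 -0.09445856  0.157     ]
[ 0.52278066 -0.09458996  0.16      ]
[ 0.52193781 -0.09503454  0.117     ]
[ 0.52289868 -0.09512616  0.12      ]
[ 0.52385956 -0.09521778  0.123     ]
```

>>> jog_arm(
  steps=[
    [-0.4,0.02,-0.1,0,0],
    [0,0.05,-0.15,0,0],
    [0,0,0,0,0],
    [0,0,0,0,0],
  ],
)

```text
time_s: 10.8
tcp_pos: [0.5234, -0.0971, 0.13]
tool_rot: [-0.042, 0.711, -0.053, -0.699]
contact_force: [0.7, 0.6, -0.4]
gripper_width: 0.0159
```

```bash
python3 s.py "[.5262,-.0961,.131]"
```

```text
10.8 [ 0.5234 -0.0971  0.13  ] -7.74 [-0.09 -0.14 -0.26] [ 0.7  0.6 -0.4] [ 0.21 -0.17  0.01] 0.0159
[ 0.016 -0.017 -1.   ]
```

>>> jog_arm(
  steps=[
    [0,-0.1,-0.25,0,0],
    [0,0,0,0,0],
    [0,0,0,0,0],
  ],
)

```text
time_s: 11.05
tcp_pos: [0.5256, -0.0968, 0.129]
tool_rot: [-0.042, 0.711, -0.054, -0.7]
contact_force: [0.4, -0.2, -0.5]
gripper_width: 0.0155
```

```bash
python3 s.py "[.5265,-.0961,.131]"
```

```text
11.05 [ 0.5256 -0.0968  0.129 ] -7.76 [-0.2  -0.08 -0.09] [ 0.4 -0.2 -0.5] [ 0.01 -0.06  0.02] 0.0155
[ 0.014 -0.017 -1.   ]
```

Now free at the same height; correct slightly and descend gently.

>>> jog_arm(
  steps=[
    [0.1,-0.06,-0.08,0,0],
    [0.3,0,0,0,0],
    [0.3,0,0,0,0],
    [0,0,0,0,0],
  ],
)

```text
time_s: 11.38
tcp_pos: [0.5267, -0.0965, 0.1214]
tool_rot: [-0.042, 0.711, -0.054, -0.7]
contact_force: [-0.0, -0.0, -1.5]
gripper_width: 0.0156
```

```bash
python3 s.py "[.5265,-.0961,.131]"
```

```text
11.3833 [ 0.5267 -0.0965  0.1214] -7.76 [-0.96 -0.02  0.01] [-0.  -0.  -1.5] [ 0.06 -0.11  0.02] 0.0156
[ 0.014 -0.017 -1.   ]
```

>>> jog_arm(
  steps=[
    [0.4,-0.01,0,0,0],
    [0.4,-0.01,0.01,0,0],
    [0.4,-0.01,0,0,0],
    [0,0,0,0,0],
  ],
)

```text
time_s: 11.72
tcp_pos: [0.5268, -0.0963, 0.1082]
tool_rot: [-0.042, 0.711, -0.054, -0.7]
contact_force: [0.1, -0.3, -4.7]
gripper_width: 0.0157
```

```bash
python3 s.py "[.5265,-.0961,.1014]"
```

```text
11.7167 [ 0.5268 -0.0963  0.1082] -7.76 [ 0.68 -0.02  0.04] [ 0.1 -0.3 -4.7] [ 0.02 -0.19 -0.08] 0.0157
[ 0.014 -0.017 -1.   ]
```

>>> jog_arm(
  steps=[
    [0.3,-0.01,0,0,0],
    [0.3,0,0,0,0],
    [0,0,0,0,0],
  ],
)

```text
time_s: 11.97
tcp_pos: [0.5269, -0.0963, 0.1015]
tool_rot: [-0.042, 0.711, -0.054, -0.7]
contact_force: [0.8, 0.2, -4.1]
gripper_width: 0.0158
```

```bash
python3 s.py "[.5265,-.0961,.0954]"
```

```text
11.9667 [ 0.5269 -0.0963  0.1015] -7.76 [ 0.61 -0.02  0.06] [ 0.8  0.2 -4.1] [ 0.01 -0.03 -0.07] 0.0158
[ 0.014 -0.017 -1.   ]
```

>>> jog_arm(
  steps=[
    [0.2,-0.01,0.02,0,0],
    [0.2,0,0,0,0],
    [0,0,0,0,0],
  ],
)

```text
time_s: 12.22
tcp_pos: [0.5269, -0.0963, 0.0972]
tool_rot: [-0.042, 0.711, -0.054, -0.7]
contact_force: [0.1, -0.4, -4.0]
gripper_width: 0.0157
```

>>> jog_arm(
  steps=[
    [0.15,-0.01,0.02,0,0],
    [0.15,0,0,0,0],
    [0,0,0,0,0],
  ],
)

```text
time_s: 12.47
tcp_pos: [0.5273, -0.0962, 0.095]
tool_rot: [-0.042, 0.711, -0.054, -0.7]
contact_force: [-3.5, 0.2, 7.3]
gripper_width: 0.0154
```

>>> jog_arm(
  steps=[
    [0.12,0,0.03,0,0],
    [0,0,0,0,0],
  ],
)

```text
time_s: 12.63
tcp_pos: [0.5273, -0.0962, 0.095]
tool_rot: [-0.042, 0.711, -0.054, -0.699]
contact_force: [-4.0, 0.5, 7.7]
gripper_width: 0.0155
```

>>> jog_arm(
  steps=[
    [-0.8,0.01,-0.01,0,0],
    [-1.0,0.01,-0.01,0,0],
    [-1.0,0.01,-0.01,0,0],
    [-1.0,0.01,-0.01,0,0],
    [-0.4,0,0,0,0],
    [0,0,0,0,0],
  ],
)

```text
time_s: 13.13
tcp_pos: [0.5269, -0.0957, 0.141]
tool_rot: [-0.042, 0.712, -0.054, -0.699]
contact_force: [0.3, 0.4, -1.5]
gripper_width: 0.0159
```

```bash
python3 s.py "[.5207,-.1401,.138]"
```

```text
13.1333 [ 0.5269 -0.0957  0.141 ] -7.76 [0.37 4.48 0.02] [ 0.3  0.4 -1.5] [0.08 0.06 0.02] 0.0159
[ 0.016 -0.018 -1.   ]
```

>>> jog_arm(
  steps=[
    [0,1.5,0,0,0],
    [0,1.8,0,0,0],
    [0,0.8,0,0,0],
    [0,0,0,0,0],
    [0,0,0,0,0],
  ],
)

```text
time_s: 13.55
tcp_pos: [0.5211, -0.1364, 0.1427]
tool_rot: [-0.041, 0.712, -0.053, -0.699]
contact_force: [0.0, 0.6, -2.1]
gripper_width: 0.016
```

```bash
python3 s.py "[.5207,-.1401,.132]"
```

```text
13.55 [ 0.5211 -0.1364  0.1427] -7.67 [1.07 0.35 0.01] [ 0.   0.6 -2.1] [0.09 0.03 0.01] 0.016
[ 0.017 -0.018 -1.   ]
```

>>> jog_arm(
  steps=[
    [0.3,0.3,0,0,0],
    [0.4,0.03,0.0,0,0],
    [0,0,0,0,0],
    [0,0,0,0,0],
  ],
)

```text
time_s: 13.88
tcp_pos: [0.5208, -0.1375, 0.1344]
tool_rot: [-0.041, 0.711, -0.052, -0.7]
contact_force: [-0.8, 0.3, -1.5]
gripper_width: 0.0158
```

```bash
python3 s.py "[.5207,-.1401,.132]"
```

```text
13.8833 [ 0.5208 -0.1375  0.1344] -7.54 [ 0.25  0.26 -0.02] [-0.8  0.3 -1.5] [0.05 0.01 0.02] 0.0158
[ 0.016 -0.017 -1.   ]
```

>>> jog_arm(
  steps=[
    [0,0.35,0,0.2,0],
    [0,0.1,0,0,0],
    [0,0,0,0,0],
    [0,0,0,0,0],
  ],
)

```text
time_s: 14.22
tcp_pos: [0.5202, -0.1412, 0.1343]
tool_rot: [-0.042, 0.711, -0.053, -0.7]
contact_force: [-0.1, 0.2, -2.1]
gripper_width: 0.0157
```

```bash
python3 s.py "[.5207,-.1401,.126]"
```

```text
14.2167 [ 0.5202 -0.1412  0.1343] -7.67 [ 0.83 -0.13 -0.02] [-0.1  0.2 -2.1] [0.04 0.09 0.01] 0.0157
[ 0.015 -0.017 -1.   ]
```

>>> jog_arm(
  steps=[
    [0.2,-0.1,0,0,0],
    [0.4,-0.02,0,0,0],
    [0.3,0,0,0,0],
    [0,0,0,0,0],
  ],
)

```text
time_s: 14.55
tcp_pos: [0.5213, -0.1401, 0.1253]
tool_rot: [-0.042, 0.712, -0.053, -0.699]
contact_force: [0.2, -0.2, -1.3]
gripper_width: 0.0155
```

```bash
python3 s.py "[.5207,-.1401,.1014]"
```

```text
14.55 [ 0.5213 -0.1401  0.1253] -7.67 [ 2.38 -0.03  0.11] [ 0.2 -0.2 -1.3] [ 0.04 -0.01 -0.03] 0.0155
[ 0.017 -0.017 -1.   ]
```

>>> jog_arm(
  steps=[
    [0.4,-0.01,0.04,0,0],
    [0.5,-0.01,0.02,0,0],
    [0.5,-0.01,0.01,0,0],
    [0.3,-0.01,0.01,0,0],
    [0,0,0,0,0],
  ],
)

```text
time_s: 14.97
tcp_pos: [0.5206, -0.1399, 0.1066]
tool_rot: [-0.042, 0.712, -0.053, -0.699]
contact_force: [0.1, -0.2, -2.3]
gripper_width: 0.0152
```

```bash
python3 s.py "[.5207,-.1401,.1014]"
```

```text
14.9667 [ 0.5206 -0.1399  0.1066] -7.67 [0.52 0.02 0.  ] [ 0.1 -0.2 -2.3] [-0.02 -0.03 -0.05] 0.0152
[ 0.017 -0.017 -1.   ]
```

>>> jog_arm(
  steps=[
    [0.25,0,0,0,0],
    [0.25,0,0,0,0],
    [0,0,0,0,0],
  ],
)

```text
time_s: 15.22
tcp_pos: [0.5208, -0.14, 0.1009]
tool_rot: [-0.042, 0.712, -0.053, -0.699]
contact_force: [0.2, -0.5, -3.2]
gripper_width: 0.0159
```

>>> jog_arm(
  steps=[
    [0.2,0,0.01,0,0],
    [0.1,0,0,0,0],
    [0,0,0,0,0],
  ],
)

```text
time_s: 15.47
tcp_pos: [0.5209, -0.14, 0.0977]
tool_rot: [-0.042, 0.712, -0.053, -0.699]
contact_force: [-0.4, -0.1, 0.5]
gripper_width: 0.0159
```

>>> jog_arm(
  steps=[
    [0.2,0,0.01,0,0],
    [0.1,0,0,0,0],
    [0,0,0,0,0],
  ],
)

```text
time_s: 15.72
tcp_pos: [0.521, -0.1401, 0.0947]
tool_rot: [-0.042, 0.712, -0.053, -0.699]
contact_force: [-1.0, 0.1, 1.3]
gripper_width: 0.0156
```

>>> jog_arm(
  steps=[
    [0.15,0,0,0,0],
    [0,0,0,0,0],
  ],
)

```text
time_s: 15.88
tcp_pos: [0.5209, -0.1401, 0.0929]
tool_rot: [-0.042, 0.712, -0.053, -0.699]
contact_force: [0.4, 0.1, -4.0]
gripper_width: 0.0155
```

>>> jog_arm(
  steps=[
    [0.3,0,0.01,0,0],
    [0.2,0,0,0,0],
    [0,0,0,0,0],
  ],
)

```text
time_s: 16.13
tcp_pos: [0.5208, -0.1402, 0.0874]
tool_rot: [-0.042, 0.712, -0.053, -0.699]
contact_force: [0.0, 0.2, -1.4]
gripper_width: 0.0158
```

>>> jog_arm(
  steps=[
    [0.2,0,0.01,0,0],
    [0.1,0,0,0,0],
    [0,0,0,0,0],
  ],
)

```text
time_s: 16.38
tcp_pos: [0.521, -0.1402, 0.0841]
tool_rot: [-0.042, 0.712, -0.053, -0.699]
contact_force: [-1.1, 0.1, 1.8]
gripper_width: 0.0154
```

>>> jog_arm(
  steps=[
    [0.15,0,0.01,0,0],
    [0.1,0,0,0,0],
    [0,0,0,0,0],
  ],
)

```text
time_s: 16.63
tcp_pos: [0.5212, -0.1403, 0.0827]
tool_rot: [-0.041, 0.712, -0.053, -0.699]
contact_force: [-3.9, 1.5, 7.5]
gripper_width: 0.0155
```

>>> jog_arm(
  steps=[
    [0.12,0,0.01,0,0],
    [0,0,0,0,0],
  ],
)

```text
time_s: 16.8
tcp_pos: [0.5212, -0.1403, 0.0827]
tool_rot: [-0.041, 0.712, -0.054, -0.699]
contact_force: [-4.2, 1.1, 9.1]
gripper_width: 0.0156
```

>>> jog_arm(
  steps=[
    [0.2,0,0.05,0,0],
    [0.15,0,0.02,0,0],
    [0,0,0,0,0],
  ],
)

```text
time_s: 17.05
tcp_pos: [0.5211, -0.1403, 0.0817]
tool_rot: [-0.041, 0.713, -0.054, -0.698]
contact_force: [-5.7, 1.3, 10.4]
gripper_width: 0.0157
```

>>> jog_arm(
  steps=[
    [0,0,0,0,0.5],
    [0,0,0,0,0.5],
    [0,0,0,0,0.5],
    [0,0,0,0,0.5],
    [0,0,0,0,0.5],
    [0,0,0,0,0.5],
  ],
)

```text
time_s: 17.55
tcp_pos: [0.5214, -0.1403, 0.0814]
tool_rot: [-0.041, 0.713, -0.054, -0.698]
contact_force: [0.4, 0.3, 0.5]
gripper_width: 0.0417
```

>>> jog_arm(
  steps=[
    [-1.0,0,0,0,0.5],
    [-2.5,0,0,0,0.5],
    [-3,0,0,0,0.5],
    [-3,0,0,0,0.5],
    [-2,0,0,0,0.5],
    [0,0,0,0,0.5],
    [0,0,0,0,0.5],
  ],
)

```text
time_s: 18.13
tcp_pos: [0.5179, -0.1369, 0.204]
tool_rot: [-0.041, 0.712, -0.053, -0.699]
contact_force: [-0.2, -0.4, -0.9]
gripper_width: 0.0433
```

```bash
python3 s.py "[.5207,-.1401,.0827]"
python3 - <<'E'
from h import *
ims=[]
for c in ["scene","side","wrist"]:
    d=vision.read_camera(c)
    for t in ["cartridge","housing","jar","lens_tube","screwdriver"]:
        for r in finder.spot_point(t,d)[:2]: print(c,t,np.round(r["at"],4),round(r["conf"],2))
    if c!="wrist":
        u,v=map(int,proj(d,[.52,-.14,.08]));im=d["color"][v-45:v+45,u-45:u+45,::-1]
        im=cv2.resize(im,(400,400),interpolation=cv2.INTER_CUBIC)
        ims.append(cv2.convertScaleAbs(255*(im/255.)**.5))
cv2.imwrite("pics/c7.png",np.hstack(ims))
E
```

```text
18.1333 [ 0.5179 -0.1369  0.204 ] -7.63 [12.14  0.1  -0.08] [-0.2 -0.4 -0.9] [-0.04  0.08 -0.01] 0.0433
[ 0.018 -0.018 -1.   ]
scene cartridge [ 0.5233 -0.1421  0.0194] 0.58
scene housing [ 0.5246 -0.1366 -0.005 ] 0.95
scene housing [ 0.3017 -0.2944  0.0028] 0.76
scene jar [ 0.7789 -0.0518 -0.0021] 0.75
scene lens_tube [0.7903 0.1337 0.0029] 0.7
scene screwdriver [ 7.787e-01 -1.988e-01 -7.000e-04] 0.94
side cartridge [ 0.5221 -0.1462  0.0228] 0.88
side cartridge [0.5641 0.2254 0.0056] 0.7
side housing [ 0.5189 -0.1403  0.0019] 0.89
side housing [ 0.3003 -0.2986 -0.0021] 0.78
side jar [ 0.781  -0.0465  0.0018] 0.76
side lens_tube [0.7904 0.136  0.0023] 0.74
side screwdriver [ 0.7805 -0.2011 -0.0011] 0.65
wrist cartridge [ 0.5224 -0.1389  0.0193] 0.87
wrist housing [ 0.519  -0.1405  0.0015] 0.62
wrist lens_tube [ 0.5265 -0.0953  0.0682] 0.7
```

View pics/c7.png

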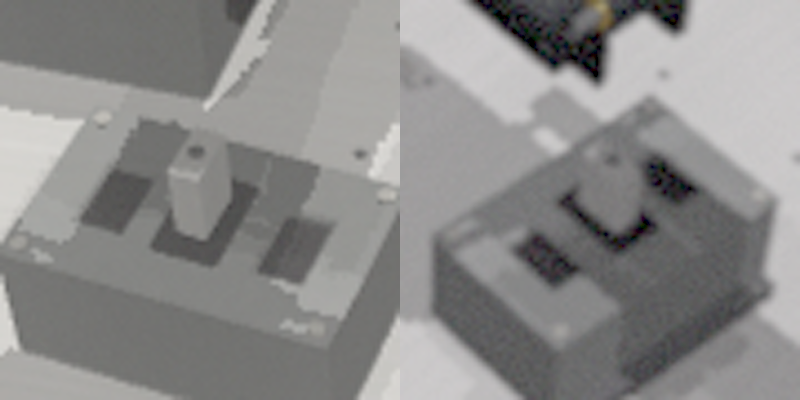

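The picture shows the cartridge in the middle bay with its shoulder on the housing, both outer bays empty and the gripper clear. The networks put its origin at about z = 0.020, which is home. Handing in.

```bash
python3 -c "
from bench import ctrl
print(ctrl.finish_job())"
```

```text
the job is handed in; nothing more can be done
None
```

The filter cartridge is pressed home in the middle bay (bay1) and released, and I handed the job in at about 19 s of the 58 s allowed.

- **Bay2 (+y end):** this was the first one I tried. After two or three contacts on the mouth edge, with the vertical force reading up to about 14 N, I corrected the position from a close wrist-camera view. The cartridge then went in and stopped hard about 38 mm down at about 8 N, which matches the 18 mm spacer. I withdrew it there without forcing.
- **Bay1 (middle):** the cartridge passed both spacer depths freely and stopped at full depth, about 50 mm in. I pressed it down to about 10 N, opened the gripper and backed off.
- **Bay0 (−y end):** I did not probe this one.

**Last checks:**
- All three cameras put the cartridge's origin at z = 0.019 to 0.023 m, against 0.020 m for fully home. The picture shows the shoulder on the housing top.
- The jar, lens tube and screwdriver are where they were, to within about 5 mm, which is the networks' accuracy.
- The side camera's y estimate for the cartridge was about 6 mm off the bay centre, while the other two cameras were within about 2 mm. I took this for network error, since the bay itself leaves only about 1 mm of play.
- The tool was tilted by about 0.025 rad throughout, below the 0.06 rad limit. I did not measure the cartridge's own tilt after release.

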